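# Clip the coupon hanger into the drying stand's snap hook

### The arm

A 6-joint arm with a two-finger parallel gripper is mounted at the origin on a cart in front of the work surface, level with it; the furniture and walls round the work are solid. World frame = base frame: x ahead of the robot, y to its left, z up, the work surface at z = 0. Lengths are in m, angles in rad, forces in N, time in s.
With the tool pointing down it reaches from about 0.3 to 0.875 m from the base axis. Payload 6.4 kg.
Tool frame: the origin (TCP) lies between the finger pads; the fingertips stand 17 mm ahead of it and the grasp point (between the pads) lies 2 mm behind it (arm.tip_reach is the distance from the TCP to the fingertips, in m); z points along the fingers, y is the line along which they close (so a half turn about z gives the same grasp; the last joint's range is limited). The gripper opens to 88 mm and grips with 3 to 60 N. Pads are 18 mm wide; open, the fingers measure 123 mm over their backs; the gripper's body (75 mm by 187 mm) begins 45 mm behind the grasp point.
Start: joints at [-1.425, 0.181, 1.607, -0, 1.354, -0.206], TCP at [0.198, -0.54, 0.256] pointing down, gripper open.
Joint ranges: [-2.99, 2.99], [-0.89, 2.07], [0.3, 2.58], [-1.14, 4.28], [0, 2.63], [-3.12, 3.12]. Speed limits (rad/s): [2.57, 2.57, 3.01, 3.14, 3.14, 3.14].

### API

Orientations are given as a unit quaternion [x, y, z, w].
In Python, from bench import arm gives the robot as it stands. The module is installed in compiled form; this text tells all that it offers.
- The arm moves only by the tool move_arm, never from a script. Its argument "moves" is a list of rows, each an object of numbers: "x", "y", "z": the shift along the tool's x, y, z in m; "spin": the turn about the tool's z in degrees. In form: [{"x": .., "y": .., "z": .., "spin": ..}, ...]. A call has 1 to 12 rows; each row shifts and turns the commanded pose from where the row before left it, along the tool's axes as they then stand; what a row does not reach is not made up. A row lasts 1/8 s, in which the tool goes at most 62.5 mm and 10.7 degrees, less where a joint would pass 70% of its speed; a pose out of reach is approached as far as the arm can. A call with a gripper value outside its range is refused whole. "gripper" is the closure in counts, from 0 (fully open) to 255 (shut), set as the call begins (left out, the last holds). The fingers move at their own pace and stop on an object; the grip force is fixed at half the most. Time passes only in rows, so rows that do not move let the fingers close. It gives the time, the measured TCP pose, the force, the opening and the grip force at its end, in the units of the state.
- arm.state(): the state, without advancing time (a new reading comes with each control period).
- arm.read_camera(name): name is "side" or "top"; returns a dict with "color" (420x560x3 uint8, red, green, blue), "intrinsics" (3x3 intrinsics, pixels), "extrinsics" (4x4, takes a point from world to camera coordinates). Camera axes: x right, y down, z forward; pixel columns grow to the right and rows downward; lengths in m; the calibration is good to about 2 mm. A picture is of the moment at which its call begins. There is no depth.
- arm.hand_in(): hands the job in; it is judged then, once.
Trained networks look in a picture, given as the dict that the camera call returned (one of the last four; its "shot" number tells which), for a name from the list of things; names that differ only in an ending like _2 or _b are one class to them, and where a whole thing is asked for, a point or a joint stands for the part that bears it (a point fixed in the world has none). Each returns a list of dicts, best first, with "p" (0 to 1); they miss things now and then, are a little off and sometimes report something else, mostly with a low value. They report only what shows in the picture. A call takes as long as a camera call. They do not tell look-alikes from the thing itself.
- arm.search_frame(picture, thing): "extent" ([centre column, centre row, width, height] as shares, 0 to 1, of the picture: columns of its width, rows of its height, round what is visible of it).
- arm.outline_of(picture, thing): "region" (420x560 bool, what is visible of it) and "extent" ([centre column, centre row, width, height] as shares, 0 to 1, of the picture: columns of its width, rows of its height, round what is visible of it).
The state is a dict: "time": time; "joint_pos": joint angles; "qvel": joint speeds; "effort": joint torques, N m; "position": TCP position; "eef_rot": TCP orientation; "ft_force": force on the tool from outside, world axes, zero at the start; "ft_torque": the same for the moment, N m; "finger_gap": finger opening in m; "grip_force": force on a finger pad.
Only numpy, scipy, OpenCV 4.12 (cv2) and the standard library are available. Lean on these libraries where they do the work, as an engineer would, in place of code of your own. Each camera call takes 0.05 s, during which the arm holds its last target. There are 200 camera calls.

### The job

Lift the hanger with the coated test strips out of its clear dip tank and clip its ring into the snap hook of the drying stand: push the ring in against the sprung brass gate, lower it into the hook so that the gate snaps shut behind it, and let go so that the hanger hangs there still. The stand only stands loose on the bench, so press gently: do not ram, rock or shift it, and leave the tank, the drip dish and the bottle and beaker where they are.

Things in the scene. Friction and masses are not known exactly. Their poses are not given: they have to be found in the camera images.
- stand: Grey drying stand, loose on the bench, 1.5 kg, rocks backward at about 6 N of push on its hook. Base 230 x 150 x 14 mm, origin at the centre of its underside, z up, x from the hook back to the column (push the ring in along +x). 12 mm steel column at x +75, y +18 mm, up to z 339 mm; on it at z 253 mm the boss head that clamps the hook's shank.
- boss (a point): Middle of the boss head (block about 30 x 45 x 30 mm, black thumbscrews above and at +y); axes as the stand. From here the hook's 9 mm shank runs level towards -x, in the stand's plane y = 0. Its reach is set by hand and NOT given: the middle of the hook's upturned nose lies anywhere from 103 to 157 mm in front of this point. Feel for the gate, or look.
- mouth_front (a point): Point of the stand, 115 mm in front of its centre in the hook's plane, at z 224 mm, level with the hook's mouth and always in front of it (middle of nose 33 to 87 mm further on). Steel hook of 7 mm rod: bowl bottom inside at z 205, nose top 219, gate pivot 251; 15 mm wide inside from nose to back; bowl's lowest point 11 mm behind the nose's middle. Mouth above the nose, faces -x.
- gate (a joint): Sprung brass gate across the mouth, 5 mm pin hinged at its top. 0 = shut, grows inward to its stop at 0.47 rad, springs shut. At z 224 it gives at 1.3 N, 2.5 N at the stop. There the ring's wire touches it 4 mm before the nose's middle, can be lowered behind the nose 10 mm further in, meets the stop 14 mm after the touch. With the wire lowered to about z 214 it snaps shut.
- bar_mid (a point): Hanger (0.1 to 0.15 kg): centre of its steel bar, 10 (x) x 196 (y) x 9 mm (z). Welded upright on its middle, in the y-z plane, a ring of 5 mm wire, 32 mm inside. Three strips in black clips below the middle 85 mm, down to 57 mm under the bar's centre. At the start the bar lies in notches of the tank's end rims, centre 76.5 mm up, ends free 40 mm beyond the tank. Same when turned half round.
- ring_top (a point): Centre of the wire at the top of the hanger's ring, 42 mm above the bar's centre; same axes as the hanger. It rests in the hook's bowl at z 207.5 mm when hung.
- bar_left (a point): Centre of the free end part of the bar at y +80 mm, a good place to grip (across its 10 mm, that is along the hanger's x); same axes as the hanger.
- bar_right (a point): The same at y -80 mm.
- tank: Clear open dip tank, empty, 80 (x) x 116 (y) x 82 mm high, loose, 0.7 kg, origin at the centre of its underside; slots 17 mm wide and 10 mm deep in the middle of its two end rims carry the bar.
- drip_dish: Clear round petri dish, 91 mm across, 15 mm high, lying on the stand's base under the hook; origin at the centre of its underside. Bystander.
- dropper: Small dropper bottle, 37 mm across, 133 mm high, standing loose; origin at the centre of its underside. Bystander.
- beaker: Small glass beaker, 54 mm across, 69 mm high, standing loose; origin at the centre of its underside. Bystander.
There are look-alikes about, which are no part of the job. Of the things like the tank, leave any that is pink or purple; of the rest the larger one is meant.

How it is judged:
By the outcome, as a careful person would: the job done as asked, in the order asked, and still so for the second after the job is handed in, with the robot touching nothing.
It also fails if it takes over 61 s, if anything falls off the work surface, if the arm or the gripper's body presses on something with over 40 N, if the wrist force passes 120 N, or if a joint passes its speed limit or range.

## Working session

There is one attempt and no reset: what is moved stays moved. The work goes in short steps, Python scripts to look and compute and a tool call to move; the robot and the scene stay as the last step left them, time stands still between calls to the robot, and variables do not carry over. Pictures are saved under pics/ and viewed, at most 10 in all, crops included, and the job is handed in when it is done.

Besides the shell and the picture viewer there is one more tool, called after ">>>" as a command line: name --argument value ..., lists and objects as JSON in quotes. move_arm: Moves the arm, as the interface text tells. Its arguments: {"type":"object","properties":{"moves":{"type":"array"},"gripper":{"type":"number"}},"required":["moves"]}

```bash
mkdir -p pics; cat > h.py <<'E'
import numpy as np, cv2
from bench import arm
def shot(cam,name=None):
    p=arm.read_camera(cam)
    if name: cv2.imwrite(f'pics/{name}.png',p['color'][:,:,::-1])
    return p
def ray(p,u,v):
    K,E=np.array(p['intrinsics']),np.array(p['extrinsics']); R,t=E[:3,:3],E[:3,3]
    return -R.T@t, R.T@np.linalg.solve(K,[u,v,1])
def at_z(p,u,v,z):
    c,d=ray(p,u,v); return c+d*(z-c[2])/d[2]
def proj(p,X):
    K,E=np.array(p['intrinsics']),np.array(p['extrinsics']); q=K@(E[:3,:3]@np.asarray(X,float)+E[:3,3]); return q[:2]/q[2]
def tri(rays):
    A=np.zeros((3,3));b=np.zeros(3)
    for c,d in rays:
        d=d/np.linalg.norm(d);M=np.eye(3)-np.outer(d,d);A+=M;b+=M@c
    X=np.linalg.solve(A,b); return X,[np.linalg.norm(np.cross(X-c,d/np.linalg.norm(d))) for c,d in rays]
E
python3 - <<'E'
from h import *
for cam in('top','side'):
    p=shot(cam,cam+'0'); c,_=ray(p,280,210); print(cam,c,ray(p,280,210)[1],p['intrinsics'][0][0])
    for t in['stand','boss','gate','bar_mid','tank','drip_dish','dropper','beaker']:
        print(t,[(round(r['p'],2),np.round(np.array(r['extent'])*[560,420,560,420],1).tolist()) for r in arm.search_frame(p,t)[:4]])
s=arm.state();print(s['position'],s['eef_rot'],s['ft_force'],s['time'])
E
```

```text
top [ 0.4340961  -0.09351121  1.16024759] [ 9.96395316e-02 -9.82403945e-04 -9.95152908e-01] 399.6795301387851
stand [(0.66, [195.3, 166.3, 70.1, 108.4]), (0.2, [311.8, 244.9, 70.9, 19.8])]
boss [(0.87, [194.8, 167.2, 69.7, 105.7]), (0.46, [311.8, 244.4, 66.6, 17.2])]
gate []
bar_mid [(0.79, [309.9, 242.0, 71.2, 20.4]), (0.72, [194.6, 168.0, 67.2, 105.5])]
tank [(0.95, [234.7, 270.7, 55.4, 45.0]), (0.93, [386.8, 240.5, 40.1, 23.6]), (0.9, [360.0, 283.7, 24.0, 33.2]), (0.72, [309.8, 244.6, 54.5, 41.5])]
drip_dish [(0.8, [200.0, 194.8, 31.9, 37.7])]
dropper [(0.45, [305.9, 161.5, 12.0, 19.8])]
beaker [(0.69, [346.0, 159.9, 23.3, 22.7])]
side [0.00268398 0.74365062 0.67279216] [ 0.47366868 -0.74466959 -0.47060255] 449.3761469787145
stand [(0.93, [195.3, 243.3, 108.4, 172.6])]
boss [(0.97, [193.8, 241.5, 114.6, 176.7])]
gate []
bar_mid [(0.69, [320.5, 230.8, 22.4, 38.6])]
tank [(0.69, [341.8, 210.3, 11.8, 27.7]), (0.68, [379.5, 240.5, 31.1, 14.6]), (0.68, [310.2, 293.4, 46.0, 64.2]), (0.57, [322.8, 242.1, 46.7, 46.5])]
drip_dish [(0.9, [206.3, 292.7, 42.8, 27.9])]
dropper [(0.64, [250.2, 213.2, 17.9, 43.7])]
beaker [(0.84, [267.2, 205.9, 12.0, 25.6]), (0.74, [321.8, 230.6, 23.4, 34.4])]
[ 0.19816163 -0.53980932  0.25577548] [ 9.84566031e-01  1.75013511e-01 -1.68720029e-05  4.81055259e-05] [0.14216307 0.69093917 0.04002831] 0.9
```

```bash
python3 - <<'E'
import cv2
a=cv2.imread('pics/top0.png')[90:330,130:430];b=cv2.imread('pics/side0.png')[130:360,120:420]
cv2.imwrite('pics/topc.png',cv2.resize(a,(750,600),interpolation=cv2.INTER_CUBIC))
cv2.imwrite('pics/sidec.png',cv2.resize(b,(780,598),interpolation=cv2.INTER_CUBIC))
E
```

```text
(no output)
```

View pics/topc.png

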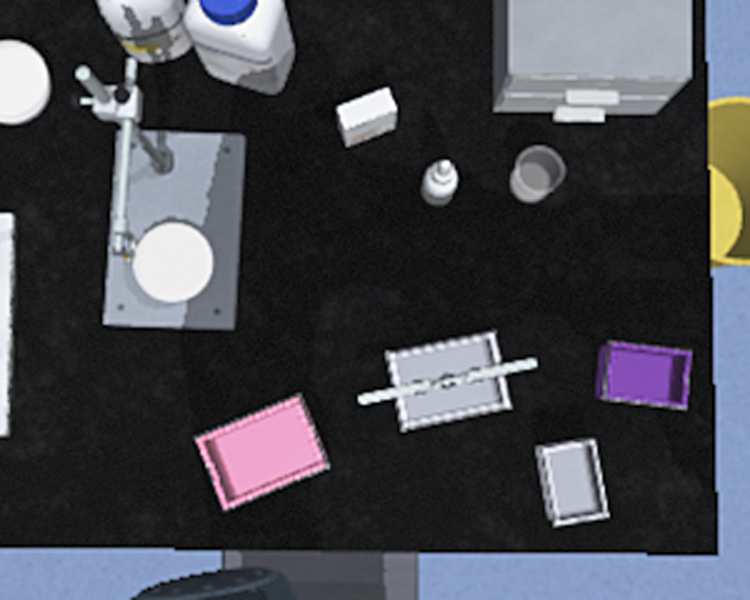

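View pics/sidec.png

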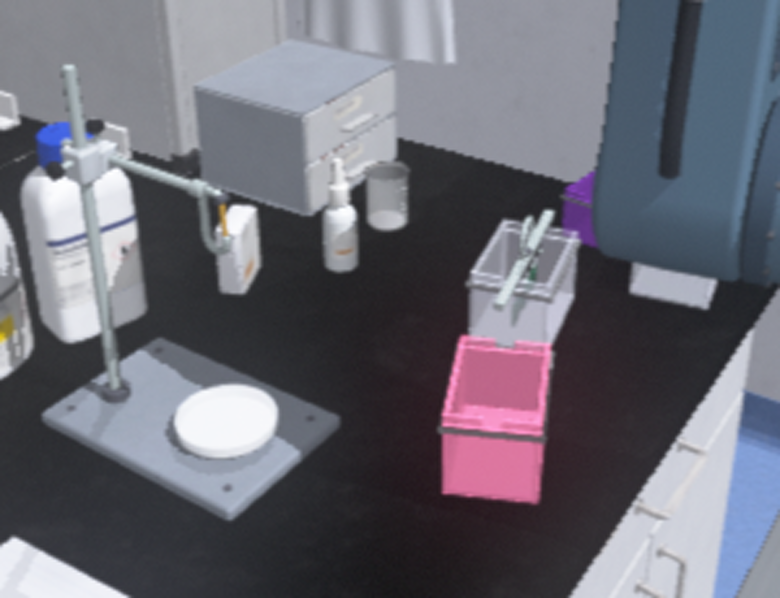

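The top view shows the stand at upper left, with its hook facing the robot (crop ≈(122,245)). The hanger lies in the large clear tank at centre, with bar ends at about (358,400) and (538,363). The pink, purple and small clear tanks are look-alikes. The side view shows the hook's bowl at about (212,245) and the bar at about (525,260). Next I'll zoom in for exact pixels.

```bash
python3 - <<'E'
import cv2,numpy as np
t=cv2.imread('pics/top0.png');s=cv2.imread('pics/side0.png')
def c(i,x,y,w,h):
    o=cv2.resize(i[y:y+h,x:x+w],(400,300),interpolation=cv2.INTER_CUBIC)
    for k in range(0,w,10): cv2.putText(o,str(x+k),(k*400//w,9),0,.3,(0,255,255)); cv2.line(o,(k*400//w,10),(k*400//w,14),(0,255,255))
    for k in range(10,h,10): cv2.putText(o,str(y+k),(0,k*300//h),0,.3,(0,255,255)); cv2.line(o,(20,k*300//h),(24,k*300//h),(0,255,255))
    return o
cv2.imwrite('pics/z1.png',np.vstack([np.hstack([c(t,265,210,88,66),c(t,150,112,120,90)]),np.hstack([c(s,300,205,64,48),c(s,140,180,80,60)])]))
E
```

```text
(no output)
```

View pics/z1.png

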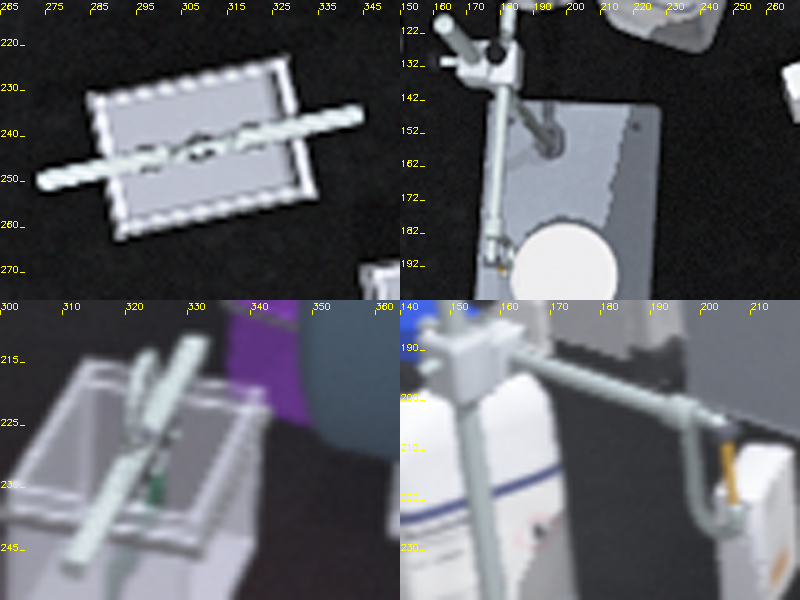

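Zoom: bar ends in top at (273.8,250.0) and (344.6,235.1). Hook shank runs (180.9,140.5)→(177.6,179.5), gate ≈(180,192). In side, the gate runs (205.6,208)→(207,220) and the nose top is ≈(207,221.6).

```bash
python3 - <<'E'
from h import *
T=shot('top');S=shot('side')
a=at_z(T,273.8,250,.081);b=at_z(T,344.6,235.1,.081);d=b-a
print('bar',a,b,np.linalg.norm(d),'mid',(a+b)/2,'ang of -y dir',np.degrees(np.arctan2(d[1],d[0])))
print('bar side',at_z(S,312,247,.078),at_z(S,331.7,212.3,.078))
print('ringtop tri',tri([ray(S,324,213.8),ray(T,308,242)]))
A=at_z(T,228.3,143.5,.014);B=at_z(T,224.4,221.6,.014);C=at_z(T,171.6,220,.014)
print('base',A,B,C,np.linalg.norm(A-B),np.linalg.norm(C-B),'ang',np.degrees(np.arctan2(*(A-B)[[1,0]])),np.degrees(np.arctan2(*(C-B)[[1,0]]))-90,'centre',(A+C)/2)
print('shank',at_z(T,180.9,140.5,.2575),at_z(T,177.6,179.5,.2575))
print('boss',tri([ray(T,177.9,132),ray(S,154,192)]))
print('gate',tri([ray(T,180,192),ray(S,207,220)]), 'nose z219 side',at_z(S,207,222,.219),'gate pivot side z.251',at_z(S,205.6,208,.251))
for t in['tank','drip_dish','dropper','beaker','stand']:
    for n,p in(('T',T),('S',S)):
        for r in arm.outline_of(p,t)[:4]:
            e=np.array(r['extent'])*[560,420,560,420]; print(t,n,round(r['p'],2),e.round(1),at_z(p,e[0],e[1],.04).round(3))
E
```

```text
bar [ 0.43405623 -0.07955163  0.081     ] [ 0.47664638 -0.27006707  0.081     ] 0.19521796036468794 mid [ 0.45535131 -0.17480935  0.081     ] ang of -y dir -77.39859667176071
bar side [ 0.43308714 -0.07720438  0.078     ] [ 0.47211273 -0.26210443  0.078     ]
ringtop tri (array([ 0.45335523, -0.16958377,  0.121477  ]), [np.float64(0.0028027430527265275), np.float64(0.002802743052726562)])
base [0.74236169 0.0597185  0.014     ] [0.51305378 0.064218   0.014     ] [0.51543947 0.21514182 0.014     ] 0.2293520562747656 0.1509426701050797 ang -1.1241200799525113 -0.9056122057951939 centre [0.62890058 0.13743016 0.014     ]
shank [0.6820337  0.13639611 0.2575    ] [0.59085119 0.14006821 0.2575    ]
boss (array([0.70570499, 0.14734822, 0.24866155]), [np.float64(0.0012809542164484886), np.float64(0.0012809542164484422)])
gate (array([0.5662895 , 0.14215426, 0.21854228]), [np.float64(0.0016927798227378782), np.float64(0.0016927798227379016)]) nose z219 side [0.55835595 0.14880563 0.219     ] gate pivot side z.251 [0.55915563 0.14837797 0.251     ]
tank T 0.96 [386.8 242.1  41.3  24. ] [ 0.46 
[... 424 characters left out ...]
.371  0.04 ]
drip_dish T 0.85 [201.  196.1  34.   31.9] [0.582 0.129 0.04 ]
drip_dish T 0.68 [313.4 244.9  70.2  16.6] [ 0.45  -0.189  0.04 ]
drip_dish S 0.73 [207.  292.8  40.2  33. ] [0.568 0.159 0.04 ]
dropper T 0.57 [306.4 160.9   8.6  20.9] [ 0.688 -0.168  0.04 ]
dropper S 0.7 [248.7 214.   11.   40.8] [ 0.704 -0.188  0.04 ]
dropper S 0.6 [191.2 242.8 112.2 172.7] [0.74  0.022 0.04 ]
beaker T 0.68 [345.1 158.6  21.9  21.1] [ 0.697 -0.279  0.04 ]
beaker S 0.65 [269.1 209.5  16.4  24.6] [ 0.669 -0.243  0.04 ]
stand T 0.48 [311.6 243.5  68.7  18.2] [ 0.453 -0.184  0.04 ]
stand S 0.92 [193.3 241.  108.9 175.1] [0.741 0.012 0.04 ]
stand S 0.28 [250.2 214.9  12.1  40.8] [ 0.698 -0.185  0.04 ]
```

>>> move_arm --moves '[{"x": 0.0357,"y": -0.0179,"z": 0.008},{"x": 0.0357,"y": -0.0179,"z": 0.008},{"x": 0.0357,"y": -0.0179,"z": 0.008},{"x": 0.0357,"y": -0.0179,"z": 0.008},{"x": 0.0357,"y": -0.0179,"z": 0.008},{"x": 0.0357,"y": -0.0179,"z": 0.008},{"x": 0.0357,"y": -0.0179,"z": 0.008},{"x": 0.0357,"y": -0.0179,"z": 0.008},{"x": 0.0357,"y": -0.0179,"z": 0.008},{"x": 0.0357,"y": -0.0179,"z": 0.008}]' --gripper 100

```text
invalid input at $.moves[0]: expected keys x, y, z, spin
```

>>> move_arm --moves '[{"spin": -10.3},{"spin": -10.3},{"spin": -10.3},{"spin": -10.3},{"spin": -10.3},{"spin": -10.3},{"spin": -10.3},{"spin": -10.2},{"spin": 0}]'

```text
invalid input at $.moves[0]: expected keys x, y, z, spin
```

```bash
python3 - <<'E'
from h import *
T=shot('top');S=shot('side')
s=arm.state();q=s['eef_rot'];print(s['position'],q,s['ft_force'],s['time'],'yaw',np.degrees(2*np.arctan2(q[1],q[0])))
t=T['color'][:,:,::-1];u=S['color'][:,:,::-1]
c=lambda i,x,y,w,h:cv2.resize(i[y:y+h,x:x+w],(400,400*h//w),interpolation=cv2.INTER_CUBIC)
cv2.imwrite('pics/z2.png',np.hstack([c(t,260,200,120,120),c(u,280,180,120,120)]))
print(proj(T,[.471,-.249,.0765]),proj(S,[.471,-.249,.0765]),proj(S,s['position']))
E
```

```text
[ 0.19814518 -0.53979561  0.25571152] [ 9.84574168e-01  1.74967734e-01  8.18623388e-06 -5.50065539e-06] [ 0.21424198 -0.25027722 -0.16254745] 1.6 yaw 20.15356084561198
[336.57920791 237.13923066] [329.9035462  214.79498222] [469.15360736 140.16904911]
```

View pics/z2.png

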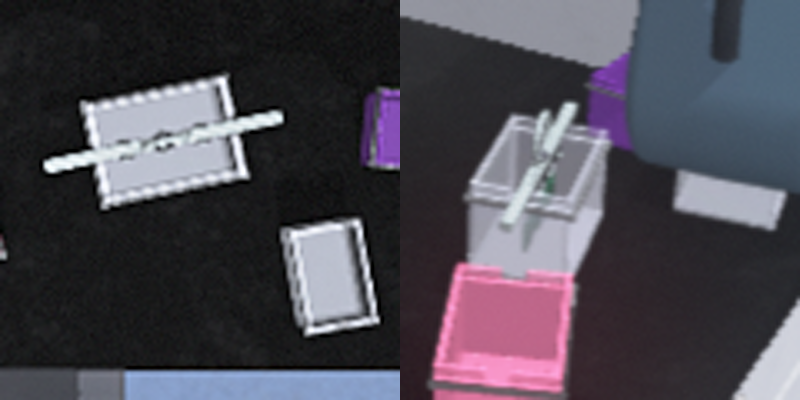

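The rows need all four keys, so the arm hasn't moved and the picture shows the unchanged scene: bar ends at ≈(274,249) and (344,235) in top. I'm resending with full rows.

>>> move_arm --moves '[{"x": 0.0357,"y": -0.0179,"z": 0.008,"spin": 0},{"x": 0.0357,"y": -0.0179,"z": 0.008,"spin": 0},{"x": 0.0357,"y": -0.0179,"z": 0.008,"spin": 0},{"x": 0.0357,"y": -0.0179,"z": 0.008,"spin": 0},{"x": 0.0357,"y": -0.0179,"z": 0.008,"spin": 0},{"x": 0.0357,"y": -0.0179,"z": 0.008,"spin": 0},{"x": 0.0357,"y": -0.0179,"z": 0.008,"spin": 0},{"x": 0.0357,"y": -0.0179,"z": 0.008,"spin": 0},{"x": 0.0357,"y": -0.0179,"z": 0.008,"spin": 0},{"x": 0.0357,"y": -0.0179,"z": 0.008,"spin": 0}]' --gripper 100

```text
time: 2.85
position: [0.4725, -0.2478, 0.1756]
eef_rot: [0.985, 0.175, 0.0, 0.0]
ft_force: [0.1, -0.3, -0.4]
finger_gap: 0.0537
grip_force: 0.0
```

>>> move_arm --moves '[{"x": 0,"y": 0,"z": 0,"spin": -10.3},{"x": 0,"y": 0,"z": 0,"spin": -10.3},{"x": 0,"y": 0,"z": 0,"spin": -10.3},{"x": 0,"y": 0,"z": 0,"spin": -10.3},{"x": 0,"y": 0,"z": 0,"spin": -10.3},{"x": 0,"y": 0,"z": 0,"spin": -10.3},{"x": 0,"y": 0,"z": 0,"spin": -10.3},{"x": 0,"y": 0,"z": 0,"spin": -10.2},{"x": 0,"y": 0,"z": 0,"spin": 0}]'

```text
time: 3.98
position: [0.4716, -0.2488, 0.1758]
eef_rot: [0.627, 0.779, -0.0, 0.0]
ft_force: [0.4, 0.2, 0.5]
finger_gap: 0.0538
grip_force: 0.0
```

```bash
python3 - <<'E'
from h import *
T=shot('top');S=shot('side')
s=arm.state();q=s['eef_rot'];print(s['position'],q,s['ft_force'],s['time'],'yaw',np.degrees(2*np.arctan2(q[1],q[0])))
t=T['color'][:,:,::-1];u=S['color'][:,:,::-1]
c=lambda i,x,y,w,h:cv2.resize(i[y:y+h,x:x+w],(400,400*h//w),interpolation=cv2.INTER_CUBIC)
cv2.imwrite('pics/z3.png',np.hstack([c(t,260,180,120,120),c(u,280,160,120,120)]))
for z in(0.0765,):print(proj(T,[.471,-.249,z]),proj(S,[.471,-.249,z]),proj(S,s['position']))
E
```

```text
[ 0.47164134 -0.24876493  0.17574998] [6.27666951e-01 7.78481981e-01 1.39229675e-05 5.95181049e-05] [-0.61025996  0.33032245  0.81986817] 4.075 yaw 102.24359302863826
[336.57920791 237.13923066] [329.9035462  214.79498222] [331.39139618 182.00412519]
```

View pics/z3.png

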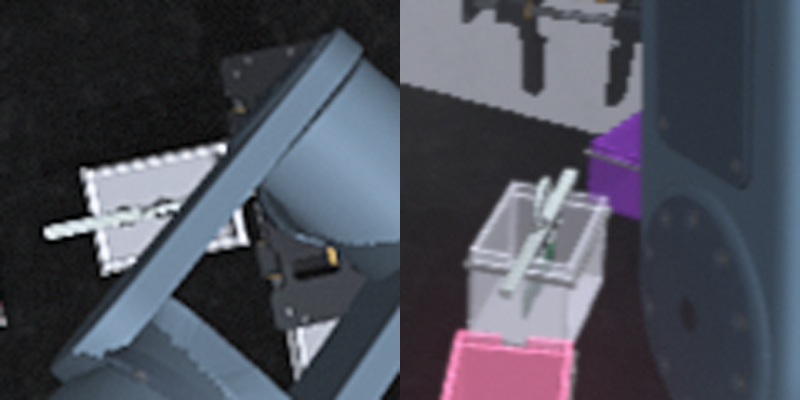

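The open fingers straddle the bar's far end in the side view: fingers at crop x≈530 and 620, bar end at (570,175). The clearance looks good, so I'll go down and close.

>>> move_arm --moves '[{"x": 0,"y": 0,"z": 0.02,"spin": 0},{"x": 0,"y": 0,"z": 0.02,"spin": 0},{"x": 0,"y": 0,"z": 0.02,"spin": 0},{"x": 0,"y": 0,"z": 0.02,"spin": 0},{"x": 0,"y": 0,"z": 0.011,"spin": 0},{"x": 0,"y": 0,"z": 0.01,"spin": 0},{"x": 0,"y": 0,"z": 0,"spin": 0}]'

```text
time: 4.95
position: [0.4714, -0.2485, 0.0743]
eef_rot: [0.626, 0.779, 0.0, -0.001]
ft_force: [-0.5, -0.7, 0.3]
finger_gap: 0.0536
grip_force: 0.0
```

>>> move_arm --moves '[{"x": 0,"y": 0,"z": 0,"spin": 0},{"x": 0,"y": 0,"z": 0,"spin": 0},{"x": 0,"y": 0,"z": 0,"spin": 0},{"x": 0,"y": 0,"z": 0,"spin": 0},{"x": 0,"y": 0,"z": 0,"spin": 0},{"x": 0,"y": 0,"z": 0,"spin": 0},{"x": 0,"y": 0,"z": 0,"spin": 0},{"x": 0,"y": 0,"z": 0,"spin": 0}]' --gripper 255

```text
time: 5.95
position: [0.472, -0.2488, 0.0749]
eef_rot: [0.626, 0.78, 0.0, 0.0]
ft_force: [3.2, 0.8, 1.6]
finger_gap: 0.0091
grip_force: 30.0
```

>>> move_arm --moves '[{"x": 0,"y": 0,"z": -0.008,"spin": 0},{"x": 0,"y": 0,"z": -0.014,"spin": 0},{"x": 0,"y": 0,"z": -0.014,"spin": 0},{"x": 0,"y": 0,"z": -0.014,"spin": 0},{"x": 0,"y": 0,"z": -0.014,"spin": 0},{"x": 0,"y": 0,"z": -0.014,"spin": 0},{"x": 0,"y": 0,"z": -0.014,"spin": 0},{"x": 0,"y": 0,"z": -0.014,"spin": 0},{"x": 0,"y": 0,"z": 0,"spin": 0},{"x": 0,"y": 0,"z": 0,"spin": 0}]'

```text
time: 7.2
position: [0.4714, -0.2486, 0.1804]
eef_rot: [0.626, 0.78, 0.0, -0.0]
ft_force: [-1.0, 1.5, -1.6]
finger_gap: 0.009
grip_force: 30.0
```

```bash
python3 - <<'E'
from h import *
T=shot('top');S=shot('side')
s=arm.state();q=s['eef_rot'];print(s['position'],q,s['ft_force'],s['ft_torque'],s['time'],'yaw',np.degrees(2*np.arctan2(q[1],q[0])))
u=S['color'][:,:,::-1]
x,y,w,h=260,100,120,90
cv2.imwrite('pics/z4.png',cv2.resize(u[y:y+h,x:x+w],(800,600),interpolation=cv2.INTER_CUBIC))
d=np.array([np.cos(np.radians(102.4)),np.sin(np.radians(102.4)),0])
P=np.array(s['position'])+[0,0,.002]
for k in(.078,.078+.098): print((P+d*k), proj(S,P+d*k),proj(S,P+d*k+[0,0,.0445]))
E
```

```text
[ 0.47123133 -0.24844919  0.17999004] [ 6.26241938e-01  7.79628478e-01  1.76356862e-05 -6.86099284e-04] [ 0.23813143  0.07793365 -1.21073811] [-0.092665   -0.10190301 -0.00753535] 7.3 yaw 102.45317719311147
[ 0.45448197 -0.17226875  0.18199004] [323.95332708 192.00201126] [324.68911098 175.7175337 ]
[ 0.43343791 -0.07655487  0.18199004] [313.01105163 209.28943319] [313.58892579 192.04932196]
```

View pics/z4.png

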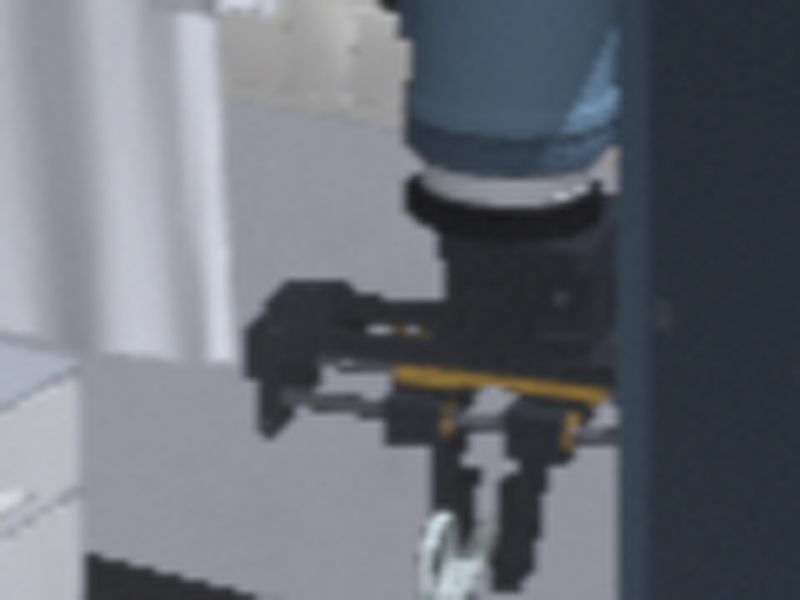

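Hanger held level: ring top seen at side ≈(326.8,177.2), predicted (324.7,175.7). Now I'll turn it square to the stand and carry it in front of the mouth.

>>> move_arm --moves '[{"x": 0,"y": 0,"z": -0.004,"spin": 7},{"x": 0.015,"y": 0.001,"z": 0,"spin": 7},{"x": 0.03,"y": 0.0032,"z": 0,"spin": 0},{"x": 0.035,"y": 0.004,"z": 0,"spin": 0},{"x": 0.04,"y": 0.004,"z": 0,"spin": 0},{"x": 0.04,"y": 0.004,"z": 0,"spin": 0},{"x": 0.04,"y": 0.004,"z": 0,"spin": 0},{"x": 0.04,"y": 0.004,"z": 0,"spin": 0},{"x": 0.035,"y": 0.004,"z": 0,"spin": 0},{"x": 0.025,"y": 0.003,"z": 0,"spin": 0},{"x": 0.012,"y": 0.002,"z": 0,"spin": 0},{"x": 0,"y": 0,"z": 0,"spin": 0}]'

```text
time: 8.8
position: [0.5112, 0.0626, 0.1843]
eef_rot: [0.716, 0.698, -0.0, -0.0]
ft_force: [-0.9, -0.4, -2.0]
finger_gap: 0.0093
grip_force: 30.0
```

```bash
python3 - <<'E'
from h import *
T=shot('top');S=shot('side')
s=arm.state();q=s['eef_rot'];print(s['position'],q,s['ft_force'],s['ft_torque'],s['time'],'yaw',np.degrees(2*np.arctan2(q[1],q[0])))
t=T['color'][:,:,::-1];u=S['color'][:,:,::-1]
c=lambda i,x,y,w,h:cv2.resize(i[y:y+h,x:x+w],(400,600),interpolation=cv2.INTER_CUBIC)
cv2.imwrite('pics/z5.png',np.hstack([c(t,150,140,80,120),c(u,180,180,80,120)]))
yaw=2*np.arctan2(q[1],q[0]);d=np.array([np.cos(yaw),np.sin(yaw),0]);P=np.array(s['position'])+[0,0,.002]
for k in(.078,.176): X=P+d*k;print(X,proj(T,X),proj(S,X),proj(S,X+[0,0,.0445]))
E
```

```text
[0.51124124 0.06161645 0.18448108] [ 7.16674280e-01  6.97407962e-01 -3.26798414e-04 -6.79496242e-05] [ 0.78217733 -0.56533081 -1.64549921] [-0.15939995 -0.08834008  0.0184816 ] 8.9 yaw 88.43883135516857
[0.51336628 0.1395875  0.18648108] [183.78265819 216.00960397] [228.02224751 239.68965171] [226.76537774 220.74797262]
[0.51603621 0.23755112 0.18648108] [143.43113548 214.32172148] [194.66664644 262.57237964] [192.48412816 242.54825104]
```

View pics/z5.png

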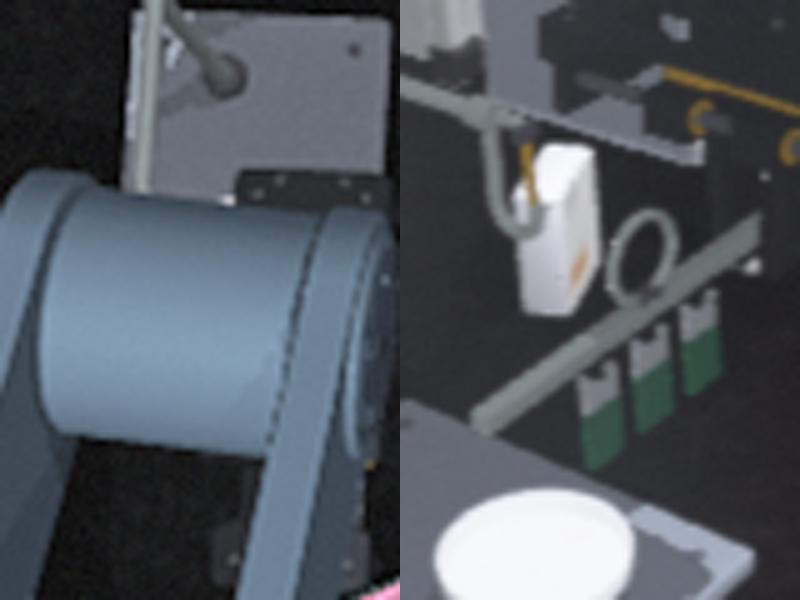

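Side panel: hook nose ≈(208,222), gate ≈(205.5,209)→(206.6,219), ring about (231,222) at its highest image row, ring foot ≈(229,240). I'll overlay the model on the picture to compare ring and nose relative to each other.

```bash
python3 - <<'E'
from h import *
S=shot('side');s=arm.state();q=s['eef_rot']
yaw=2*np.arctan2(q[1],q[0]);d=np.array([np.cos(yaw),np.sin(yaw),0]);P=np.array(s['position'])+[0,0,.002];M=P+d*.078
for x in(.552,.558,.564,.570): print(x,'nosetop',proj(S,[x,.139,.219]).round(1),'pivot',proj(S,[x,.139,.251]).round(1),'bowlout',proj(S,[x+.011,.139,.198]).round(1),'shank/back',proj(S,[x+.019,.139,.23]).round(1))
x0,y0,w,h=185,190,64,48;k=12.5
u=cv2.resize(S['color'][y0:y0+h,x0:x0+w,::-1],(800,600),interpolation=cv2.INTER_CUBIC)
def pl(X,c):
    pts=np.array([(proj(S,p)-[x0,y0]+.5)*k for p in X],np.int32); cv2.polylines(u,[pts],False,c,1)
a=np.linspace(0,2*np.pi,60); ringc=M+[0,0,.0235]
for r,c in((.016,(0,255,255)),(.021,(0,255,255))): pl([ringc+d*r*np.cos(t)+np.array([0,0,r*np.sin(t)]) for t in a],c)
pl([M-d*.03,M+d*.098],(255,0,255))
x=.562; b=np.linspace(np.pi,2*np.pi,20)
pl([[x,.139,.219]]+[[x+.011+.011*np.cos(t),.139,.2125+.011*np.sin(t)] for t in b]+[[x+.022,.139,.257]],(0,0,255)); pl([[x,.139,.219],[x+.002,.139,.251]],(0,255,0))
cv2.imwrite('pics/z6.png',u)
E
```

```text
0.552 nosetop [212.5 220.8] pivot [211.4 207. ] bowlout [209.2 228.2] shank/back [205.  213.8]
0.558 nosetop [210.2 220.1] pivot [209.1 206.3] bowlout [207.  227.4] shank/back [202.8 213. ]
0.564 nosetop [208.  219.3] pivot [206.8 205.6] bowlout [204.8 226.7] shank/back [200.6 212.3]
0.57 nosetop [205.8 218.6] pivot [204.6 204.9] bowlout [202.6 225.9] shank/back [198.4 211.6]
```

View pics/z6.png

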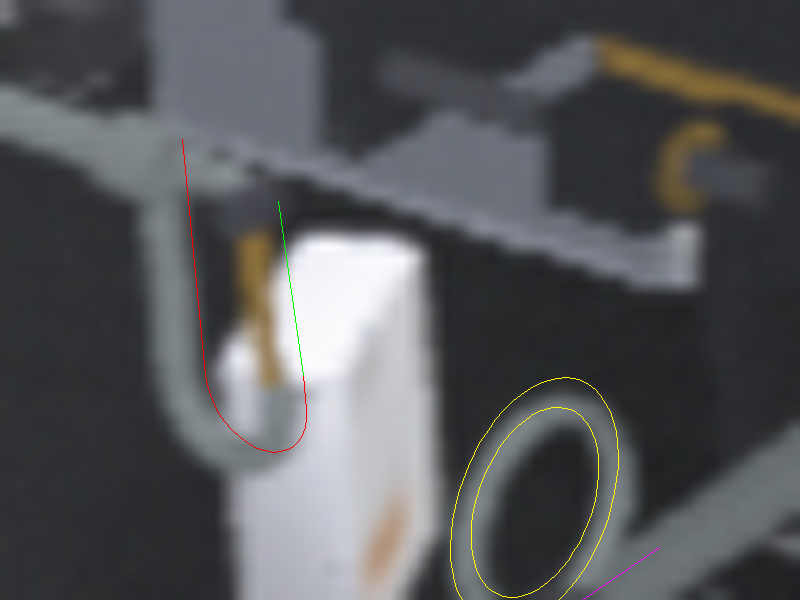

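The overlay shows ring and model agree apart from a common ≈1 px drop. The hook nose sits ≈5 mm further in x and ≈4 mm further in y than modelled, so nose ≈(0.567,0.143) and first touch comes after ≈50 mm. I'll advance to just short of that and take the force baseline.

>>> move_arm --moves '[{"x": 0.003,"y": 0.004,"z": 0.002,"spin": 0},{"x": 0,"y": 0.008,"z": 0,"spin": 0},{"x": 0,"y": 0.008,"z": 0,"spin": 0},{"x": 0,"y": 0.008,"z": 0,"spin": 0},{"x": 0,"y": 0.006,"z": 0,"spin": 0},{"x": 0,"y": 0.004,"z": 0,"spin": 0},{"x": 0,"y": 0.002,"z": 0,"spin": 0},{"x": 0,"y": 0,"z": 0,"spin": 0},{"x": 0,"y": 0,"z": 0,"spin": 0}]'

```text
time: 10.07
position: [0.5513, 0.0643, 0.1827]
eef_rot: [0.717, 0.698, -0.0, -0.0]
ft_force: [0.0, -0.6, -1.6]
finger_gap: 0.0096
grip_force: 30.0
```

```bash
cat > f.py <<'E'
from h import *
F=[];X=[];Q=[]
for i in range(10):
    S=shot('side'); s=arm.state();F.append(np.r_[s['ft_force'],s['ft_torque']]);X.append(s['position'])
    if i<2: S0=S
print('F',np.mean(F,0).round(2),'sd',np.std(F,0).round(2),'pos',np.mean(X,0).round(4),'t',s['time'])
u=S['color'][190:238,185:249]
# brass gate pixels
hsv=cv2.cvtColor(S['color'],cv2.COLOR_RGB2HSV)[200:226,195:215]
m=(hsv[...,0]>10)&(hsv[...,0]<25)&(hsv[...,1]>120)&(hsv[...,2]>90)
r,c=np.nonzero(m); print('brass',[(195+c[r==k].mean().round(1),200+k) for k in np.unique(r)])
import sys
if len(sys.argv)>1: cv2.imwrite(f'pics/{sys.argv[1]}.png',cv2.resize(u[:,:,::-1],(800,600),interpolation=cv2.INTER_CUBIC))
E
python3 f.py
```

```text
F [-0.07  0.07 -1.18 -0.14 -0.08 -0.  ] sd [0.36 0.41 0.27 0.02 0.02 0.04] pos [0.5514 0.0643 0.1828] t 10.575
brass [(np.float64(205.5), np.int64(209)), (np.float64(205.0), np.int64(210)), (np.float64(204.5), np.int64(211)), (np.float64(204.5), np.int64(212)), (np.float64(205.0), np.int64(213)), (np.float64(205.0), np.int64(214))]
```

>>> move_arm --moves '[{"x": 0,"y": 0.002,"z": 0,"spin": 0},{"x": 0,"y": 0.002,"z": 0,"spin": 0},{"x": 0,"y": 0,"z": 0,"spin": 0}]'

```text
time: 10.95
position: [0.5556, 0.0641, 0.1827]
eef_rot: [0.717, 0.698, 0.0, 0.0]
ft_force: [-0.6, -0.2, -1.1]
finger_gap: 0.0094
grip_force: 30.0
```

```bash
python3 f.py
```

```text
F [-0.17  0.02 -1.03 -0.13 -0.08  0.01] sd [0.35 0.47 0.25 0.03 0.04 0.02] pos [0.5554 0.0641 0.1827] t 11.45
brass [(np.float64(205.0), np.int64(209)), (np.float64(205.0), np.int64(210)), (np.float64(204.5), np.int64(211)), (np.float64(204.5), np.int64(212)), (np.float64(205.0), np.int64(213)), (np.float64(205.0), np.int64(214))]
```

>>> move_arm --moves '[{"x": 0,"y": 0.0015,"z": 0,"spin": 0},{"x": 0,"y": 0.0015,"z": 0,"spin": 0},{"x": 0,"y": 0,"z": 0,"spin": 0}]'

```text
time: 11.82
position: [0.5586, 0.064, 0.1827]
eef_rot: [0.717, 0.697, 0.0, 0.0]
ft_force: [-0.6, -0.4, -1.5]
finger_gap: 0.0093
grip_force: 30.0
```

```bash
python3 f.py
```

```text
F [-0.04 -0.22 -1.45 -0.14 -0.07  0.  ] sd [0.61 0.45 0.57 0.03 0.04 0.02] pos [0.5584 0.0641 0.1827] t 12.325
brass [(np.float64(205.0), np.int64(209)), (np.float64(205.0), np.int64(210)), (np.float64(204.5), np.int64(211)), (np.float64(204.5), np.int64(212)), (np.float64(205.0), np.int64(213)), (np.float64(205.0), np.int64(214))]
```

>>> move_arm --moves '[{"x": 0,"y": 0.0015,"z": 0,"spin": 0},{"x": 0,"y": 0.0015,"z": 0,"spin": 0},{"x": 0,"y": 0,"z": 0,"spin": 0}]'

```text
time: 12.7
position: [0.5614, 0.064, 0.1826]
eef_rot: [0.717, 0.698, -0.0, -0.0]
ft_force: [-0.5, 0.4, -1.4]
finger_gap: 0.0091
grip_force: 30.0
```

```bash
python3 f.py z7
```

```text
F [-0.58  0.1  -1.25 -0.15 -0.01  0.06] sd [0.43 0.36 0.35 0.03 0.04 0.03] pos [0.5614 0.064  0.1827] t 13.2
brass [(np.float64(205.0), np.int64(209)), (np.float64(205.0), np.int64(210)), (np.float64(204.5), np.int64(211)), (np.float64(204.5), np.int64(212)), (np.float64(205.0), np.int64(213)), (np.float64(205.0), np.int64(214))]
```

View pics/z7.png

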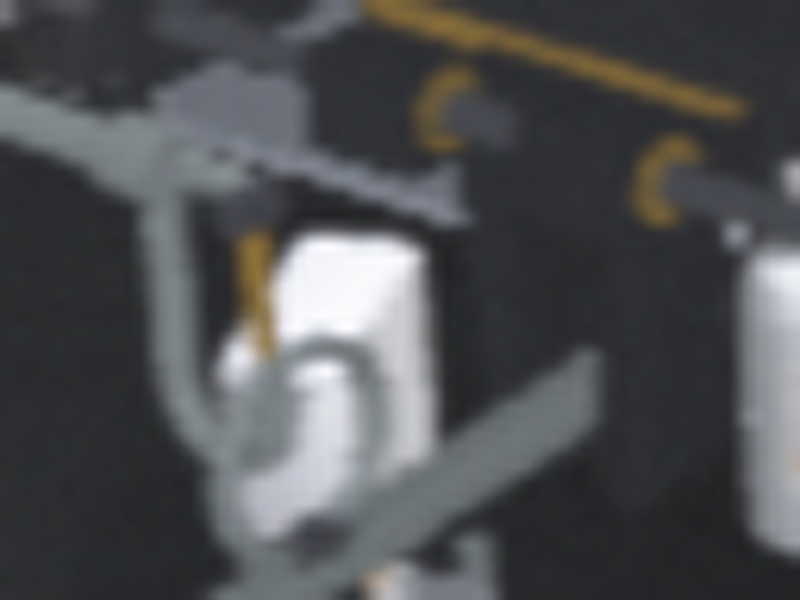

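Side crop shows the ring wire just reaching the gate's lower end at about (265,365), and Mz has risen to 0.06, meaning ≈0.8 N at 78 mm. So touch is at TCP x≈0.561. I'll press on in small steps to ≈+11 mm.

>>> move_arm --moves '[{"x": 0,"y": 0.0015,"z": 0,"spin": 0},{"x": 0,"y": 0.0015,"z": 0,"spin": 0},{"x": 0,"y": 0,"z": 0,"spin": 0}]'

```text
time: 13.58
position: [0.5644, 0.0638, 0.1826]
eef_rot: [0.717, 0.698, -0.0, -0.0]
ft_force: [-1.6, 0.5, -2.3]
finger_gap: 0.0095
grip_force: 30.1
```

```bash
python3 f.py
```

```text
F [-1.48 -0.39 -1.51 -0.19  0.1   0.12] sd [0.43 0.31 0.58 0.03 0.03 0.04] pos [0.5644 0.0639 0.1827] t 14.075
brass [(np.float64(205.0), np.int64(209)), (np.float64(205.0), np.int64(210)), (np.float64(204.5), np.int64(211)), (np.float64(204.5), np.int64(212)), (np.float64(204.0), np.int64(213)), (np.float64(204.0), np.int64(214)), (np.float64(204.0), np.int64(215)), (np.float64(205.0), np.int64(216))]
```

>>> move_arm --moves '[{"x": 0,"y": 0.0015,"z": 0,"spin": 0},{"x": 0,"y": 0.0015,"z": 0,"spin": 0},{"x": 0,"y": 0,"z": 0,"spin": 0}]'

```text
time: 14.45
position: [0.5675, 0.0638, 0.1827]
eef_rot: [0.717, 0.698, -0.0, -0.0]
ft_force: [-1.4, -0.4, -1.8]
finger_gap: 0.0093
grip_force: 30.2
```

```bash
python3 f.py
```

```text
F [-1.78 -0.75 -1.74 -0.25  0.12  0.14] sd [0.53 0.42 0.47 0.04 0.03 0.03] pos [0.5674 0.0638 0.1827] t 14.95
brass [(np.float64(204.5), np.int64(209)), (np.float64(204.5), np.int64(210)), (np.float64(204.5), np.int64(211)), (np.float64(204.0), np.int64(212)), (np.float64(203.5), np.int64(213)), (np.float64(203.5), np.int64(214)), (np.float64(203.5), np.int64(215)), (np.float64(203.5), np.int64(216))]
```

>>> move_arm --moves '[{"x": 0,"y": 0.0015,"z": 0,"spin": 0},{"x": 0,"y": 0.0015,"z": 0,"spin": 0},{"x": 0,"y": 0,"z": 0,"spin": 0}]'

```text
time: 15.32
position: [0.5705, 0.0638, 0.1827]
eef_rot: [0.717, 0.698, 0.0, -0.0]
ft_force: [-2.0, -0.4, -1.7]
finger_gap: 0.0091
grip_force: 30.2
```

```bash
python3 f.py
```

```text
F [-1.95 -0.24 -1.49 -0.19  0.14  0.17] sd [0.62 0.5  0.32 0.03 0.03 0.02] pos [0.5704 0.0638 0.1827] t 15.825
brass [(np.float64(204.5), np.int64(209)), (np.float64(204.0), np.int64(210)), (np.float64(204.0), np.int64(211)), (np.float64(203.5), np.int64(212)), (np.float64(203.5), np.int64(213)), (np.float64(203.0), np.int64(214)), (np.float64(203.0), np.int64(215)), (np.float64(202.5), np.int64(216))]
```

>>> move_arm --moves '[{"x": 0,"y": 0.001,"z": 0,"spin": 0},{"x": 0,"y": 0.001,"z": 0,"spin": 0},{"x": 0,"y": 0,"z": 0,"spin": 0}]'

```text
time: 16.2
position: [0.5725, 0.0638, 0.1828]
eef_rot: [0.717, 0.698, 0.0, -0.0]
ft_force: [-2.5, 0.7, -0.9]
finger_gap: 0.0094
grip_force: 30.3
```

```bash
python3 f.py
```

```text
F [-2.45  0.43 -0.93 -0.06  0.18  0.18] sd [0.5  0.38 0.32 0.03 0.04 0.02] pos [0.5724 0.0637 0.1827] t 16.7
brass [(np.float64(204.0), np.int64(209)), (np.float64(204.0), np.int64(210)), (np.float64(203.5), np.int64(211)), (np.float64(203.5), np.int64(212)), (np.float64(203.0), np.int64(213)), (np.float64(202.5), np.int64(214)), (np.float64(202.5), np.int64(215)), (np.float64(202.0), np.int64(216))]
```

Force rose smoothly to 2.3 N, consistent with ≈11–12 mm past touch and just short of the stop. Now I'll lower in stages while watching the forces.

>>> move_arm --moves '[{"x": 0,"y": 0,"z": 0.002,"spin": 0},{"x": 0,"y": 0,"z": 0.002,"spin": 0},{"x": 0,"y": 0,"z": 0.002,"spin": 0},{"x": 0,"y": 0,"z": 0,"spin": 0}]'

```text
time: 17.2
position: [0.5723, 0.0636, 0.1763]
eef_rot: [0.717, 0.697, -0.0, -0.0]
ft_force: [-1.9, -0.1, -3.2]
finger_gap: 0.0088
grip_force: 30.1
```

```bash
python3 f.py
```

```text
F [-1.52 -0.52 -2.41 -0.28  0.08  0.11] sd [0.45 0.29 0.74 0.04 0.02 0.04] pos [0.5724 0.0636 0.1766] t 17.7
brass [(np.float64(204.5), np.int64(209)), (np.float64(204.0), np.int64(210)), (np.float64(204.0), np.int64(211)), (np.float64(203.5), np.int64(212)), (np.float64(203.5), np.int64(213)), (np.float64(203.0), np.int64(214)), (np.float64(203.0), np.int64(215)), (np.float64(202.5), np.int64(216)), (np.float64(202.0), np.int64(217))]
```

>>> move_arm --moves '[{"x": 0,"y": 0,"z": 0.0015,"spin": 0},{"x": 0,"y": 0,"z": 0.0015,"spin": 0},{"x": 0,"y": 0,"z": 0,"spin": 0}]'

```text
time: 18.08
position: [0.5728, 0.0637, 0.1738]
eef_rot: [0.717, 0.697, 0.0, 0.0]
ft_force: [0.2, 0.5, -0.8]
finger_gap: 0.0092
grip_force: 30.0
```

```bash
python3 f.py
```

```text
F [-0.06 -0.17 -1.22 -0.14 -0.09 -0.01] sd [0.45 0.46 0.43 0.03 0.05 0.04] pos [0.5726 0.0637 0.1738] t 18.575
brass [(np.float64(205.0), np.int64(209)), (np.float64(205.0), np.int64(210)), (np.float64(204.5), np.int64(211)), (np.float64(204.5), np.int64(212)), (np.float64(205.0), np.int64(213)), (np.float64(205.0), np.int64(214)), (np.float64(206.0), np.int64(219))]
```

The gate snapped shut: forces are back to baseline and the brass pixels are where they were when shut. I'll keep lowering into the bowl with ≈3 mm further in, watching the load transfer.

>>> move_arm --moves '[{"x": 0,"y": 0.0015,"z": 0.0015,"spin": 0},{"x": 0,"y": 0.0015,"z": 0.0015,"spin": 0},{"x": 0,"y": 0,"z": 0,"spin": 0}]'

```text
time: 18.95
position: [0.5754, 0.0636, 0.1704]
eef_rot: [0.717, 0.698, -0.0, -0.0]
ft_force: [-0.9, -1.1, -1.0]
finger_gap: 0.0094
grip_force: 30.0
```

```bash
python3 f.py
```

```text
F [ 0.04  0.25 -1.48 -0.14 -0.07  0.  ] sd [0.4  0.35 0.4  0.02 0.02 0.03] pos [0.5754 0.0636 0.1707] t 19.45
brass [(np.float64(205.0), np.int64(209)), (np.float64(205.0), np.int64(210)), (np.float64(204.5), np.int64(211)), (np.float64(204.5), np.int64(212)), (np.float64(205.0), np.int64(213)), (np.float64(205.0), np.int64(214))]
```

>>> move_arm --moves '[{"x": 0,"y": 0,"z": 0.001,"spin": 0},{"x": 0,"y": 0,"z": 0.001,"spin": 0},{"x": 0,"y": 0,"z": 0,"spin": 0}]'

```text
time: 19.82
position: [0.5753, 0.0636, 0.1685]
eef_rot: [0.717, 0.698, -0.0, -0.0]
ft_force: [-0.6, -0.3, -1.4]
finger_gap: 0.0091
grip_force: 30.0
```

```bash
python3 f.py
```

```text
F [-0.09  0.04 -0.99 -0.16 -0.07  0.02] sd [0.54 0.46 0.36 0.02 0.03 0.02] pos [0.5754 0.0636 0.1687] t 20.325
brass [(np.float64(205.0), np.int64(209)), (np.float64(205.0), np.int64(210)), (np.float64(204.5), np.int64(211)), (np.float64(204.5), np.int64(212)), (np.float64(205.0), np.int64(213)), (np.float64(205.0), np.int64(214))]
```

```bash
sed -i 's/range(10)/range(5)/' f.py
```

>>> move_arm --moves '[{"x": 0,"y": 0,"z": 0.0015,"spin": 0},{"x": 0,"y": 0,"z": 0.0015,"spin": 0},{"x": 0,"y": 0,"z": 0,"spin": 0}]'

```text
time: 20.7
position: [0.5754, 0.0636, 0.1656]
eef_rot: [0.717, 0.698, -0.0, -0.0]
ft_force: [0.2, 0.3, -1.8]
finger_gap: 0.0093
grip_force: 30.0
```

```bash
python3 f.py
```

```text
F [ 0.01 -0.1  -1.2  -0.12 -0.07  0.02] sd [0.64 0.22 0.47 0.03 0.01 0.04] pos [0.5754 0.0636 0.1657] t 20.95
brass [(np.float64(205.0), np.int64(209)), (np.float64(204.5), np.int64(210)), (np.float64(204.5), np.int64(211)), (np.float64(204.5), np.int64(212)), (np.float64(205.0), np.int64(213)), (np.float64(205.0), np.int64(214))]
```

>>> move_arm --moves '[{"x": 0,"y": 0,"z": 0.0015,"spin": 0},{"x": 0,"y": 0,"z": 0,"spin": 0}]'

```text
time: 21.2
position: [0.5755, 0.0639, 0.1644]
eef_rot: [0.717, 0.698, 0.0, -0.0]
ft_force: [0.9, 2.3, 1.3]
finger_gap: 0.0091
grip_force: 30.0
```

```bash
python3 f.py
```

```text
F [ 0.24  2.3   0.81  0.31 -0.08 -0.01] sd [0.55 0.35 0.3  0.03 0.03 0.02] pos [0.5756 0.0638 0.1644] t 21.45
brass [(np.float64(205.0), np.int64(209)), (np.float64(204.5), np.int64(210)), (np.float64(204.5), np.int64(211)), (np.float64(204.5), np.int64(212)), (np.float64(205.0), np.int64(213)), (np.float64(205.0), np.int64(214))]
```

Load has transferred, but with +y side force: the hook bears on the ring's +y flank, so it lies ≈7 mm further to +y. I'll raise a little, shift over, and lower again.

>>> move_arm --moves '[{"x": 0,"y": 0,"z": -0.003,"spin": 0},{"x": 0.003,"y": 0,"z": 0,"spin": 0},{"x": 0.003,"y": 0,"z": 0,"spin": 0},{"x": 0,"y": 0,"z": 0.002,"spin": 0},{"x": 0,"y": 0,"z": 0,"spin": 0}]'

```text
time: 22.08
position: [0.5756, 0.0697, 0.1651]
eef_rot: [0.717, 0.698, 0.0, -0.0]
ft_force: [0.4, 0.4, 0.8]
finger_gap: 0.0094
grip_force: 30.0
```

```bash
python3 f.py
```

```text
F [ 0.2   0.96 -0.26 -0.01 -0.03 -0.03] sd [0.62 0.87 0.35 0.04 0.02 0.03] pos [0.5756 0.0696 0.1653] t 22.325
brass [(np.float64(213.0), np.int64(207)), (np.float64(205.0), np.int64(209)), (np.float64(205.0), np.int64(210)), (np.float64(204.5), np.int64(211)), (np.float64(204.5), np.int64(212)), (np.float64(205.0), np.int64(213)), (np.float64(205.0), np.int64(214))]
```

>>> move_arm --moves '[{"x": 0,"y": 0,"z": 0.0015,"spin": 0},{"x": 0,"y": 0,"z": 0,"spin": 0}]'

```text
time: 22.58
position: [0.5757, 0.0697, 0.1638]
eef_rot: [0.717, 0.698, 0.0, 0.0]
ft_force: [0.1, 0.2, 1.6]
finger_gap: 0.0093
grip_force: 30.0
```

```bash
python3 f.py
```

```text
F [ 0.02  0.56  1.14  0.17 -0.07 -0.01] sd [0.5  0.31 0.34 0.03 0.03 0.02] pos [0.5757 0.0696 0.1639] t 22.825
brass [(np.float64(214.0), np.int64(208)), (np.float64(204.5), np.int64(209)), (np.float64(205.0), np.int64(210)), (np.float64(204.5), np.int64(211)), (np.float64(204.5), np.int64(212)), (np.float64(205.0), np.int64(213)), (np.float64(205.0), np.int64(214))]
```

Now the load is mostly vertical, with the ring in the bowl. I'll back off 0.5 mm and release.

>>> move_arm --moves '[{"x": 0,"y": 0,"z": -0.0005,"spin": 0},{"x": 0,"y": 0,"z": 0,"spin": 0},{"x": 0,"y": 0,"z": 0,"spin": 0}]'

```text
time: 23.2
position: [0.5756, 0.0695, 0.1642]
eef_rot: [0.717, 0.698, -0.0, -0.0]
ft_force: [0.2, 0.5, 1.3]
finger_gap: 0.0092
grip_force: 30.0
```

>>> move_arm --moves '[{"x": 0,"y": 0,"z": 0,"spin": 0},{"x": 0,"y": 0,"z": 0,"spin": 0},{"x": 0,"y": 0,"z": 0,"spin": 0},{"x": 0,"y": 0,"z": 0,"spin": 0},{"x": 0,"y": 0,"z": 0,"spin": 0},{"x": 0,"y": 0,"z": 0,"spin": 0},{"x": 0,"y": 0,"z": 0,"spin": 0},{"x": 0,"y": 0,"z": 0,"spin": 0}]' --gripper 100

```text
time: 24.2
position: [0.5756, 0.0696, 0.1642]
eef_rot: [0.717, 0.698, -0.0, 0.0]
ft_force: [-0.3, -0.4, -0.4]
finger_gap: 0.0532
grip_force: 0.0
```

>>> move_arm --moves '[{"x": 0,"y": 0,"z": -0.005,"spin": 0},{"x": 0,"y": 0,"z": -0.01,"spin": 0},{"x": 0,"y": 0,"z": -0.015,"spin": 0},{"x": -0.005,"y": 0,"z": -0.02,"spin": 0},{"x": -0.01,"y": -0.01,"z": -0.03,"spin": 0},{"x": -0.03,"y": -0.02,"z": -0.03,"spin": 0},{"x": -0.05,"y": -0.02,"z": -0.01,"spin": 0},{"x": -0.055,"y": -0.02,"z": 0,"spin": 0},{"x": -0.055,"y": -0.02,"z": 0,"spin": 0},{"x": -0.05,"y": -0.02,"z": 0,"spin": 0},{"x": -0.03,"y": -0.01,"z": 0,"spin": 0},{"x": 0,"y": 0,"z": 0,"spin": 0}]'

```text
time: 25.7
position: [0.4475, -0.214, 0.2854]
eef_rot: [0.718, 0.696, 0.0, 0.001]
ft_force: [-0.7, -0.1, 0.1]
finger_gap: 0.0536
grip_force: 0.0
```

```bash
python3 f.py; python3 - <<'E'
from h import *
T=shot('top');S=shot('side');print(arm.state()['ft_force'])
t=T['color'][:,:,::-1];u=S['color'][:,:,::-1]
c=lambda i,x,y,w,h:cv2.resize(i[y:y+h,x:x+w],(400,600),interpolation=cv2.INTER_CUBIC)
cv2.imwrite('pics/z8.png',np.hstack([c(t,140,110,100,150),c(u,150,180,90,135)]))
import time
for n,a,b in(('top','top0',T),('side','side0',S)):
    D=cv2.absdiff(cv2.imread(f'pics/{a}.png'),b['color'][:,:,::-1]).max(2); cv2.imwrite(f'pics/d_{n}.png',D)
E
```

```text
F [-0.11  0.3   0.02 -0.04 -0.06  0.03] sd [0.39 0.41 0.4  0.03 0.04 0.02] pos [ 0.4482 -0.2116  0.2848] t 25.95
brass [(np.float64(205.0), np.int64(209)), (np.float64(205.0), np.int64(210)), (np.float64(205.0), np.int64(211)), (np.float64(204.5), np.int64(212)), (np.float64(205.0), np.int64(213)), (np.float64(205.5), np.int64(214)), (np.float64(205.5), np.int64(215)), (np.float64(206.0), np.int64(216)), (np.float64(206.0), np.int64(217)), (np.float64(206.0), np.int64(218)), (np.float64(206.0), np.int64(219))]
[ 0.06911829 -0.16579169 -0.38757518]
```

View pics/z8.png

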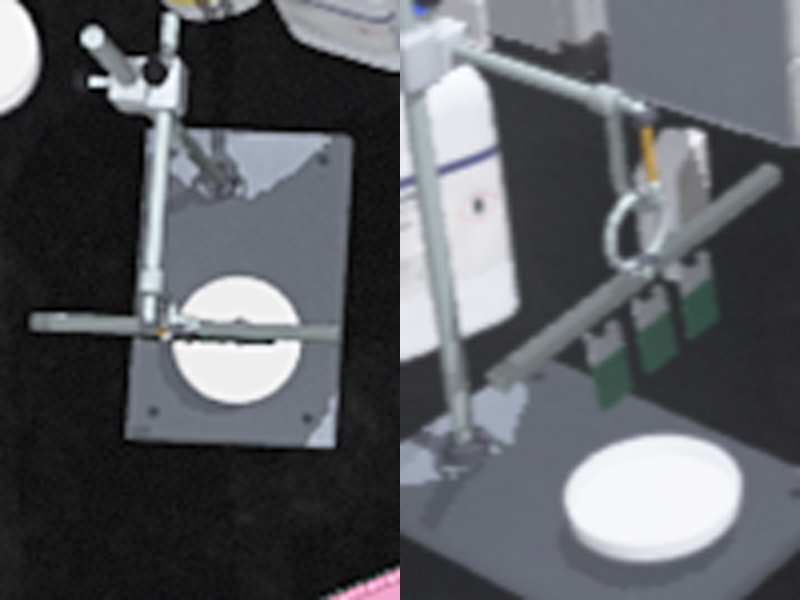

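The picture shows the hanger hanging in the hook, gate shut in front (side crop (648,150)), and stand, dish and base where they were. I'll let any swing die out, then check for stillness and for bystanders against the first pictures.

>>> move_arm --moves '[{"x": 0,"y": 0,"z": 0,"spin": 0},{"x": 0,"y": 0,"z": 0,"spin": 0},{"x": 0,"y": 0,"z": 0,"spin": 0},{"x": 0,"y": 0,"z": 0,"spin": 0},{"x": 0,"y": 0,"z": 0,"spin": 0},{"x": 0,"y": 0,"z": 0,"spin": 0},{"x": 0,"y": 0,"z": 0,"spin": 0},{"x": 0,"y": 0,"z": 0,"spin": 0},{"x": 0,"y": 0,"z": 0,"spin": 0},{"x": 0,"y": 0,"z": 0,"spin": 0},{"x": 0,"y": 0,"z": 0,"spin": 0},{"x": 0,"y": 0,"z": 0,"spin": 0}]'

```text
time: 27.55
position: [0.4479, -0.2121, 0.2842]
eef_rot: [0.717, 0.698, 0.0, -0.0]
ft_force: [0.3, 0.0, -0.5]
finger_gap: 0.0536
grip_force: 0.0
```

>>> move_arm --moves '[{"x": 0,"y": 0,"z": 0,"spin": 0},{"x": 0,"y": 0,"z": 0,"spin": 0},{"x": 0,"y": 0,"z": 0,"spin": 0},{"x": 0,"y": 0,"z": 0,"spin": 0},{"x": 0,"y": 0,"z": 0,"spin": 0},{"x": 0,"y": 0,"z": 0,"spin": 0},{"x": 0,"y": 0,"z": 0,"spin": 0},{"x": 0,"y": 0,"z": 0,"spin": 0},{"x": 0,"y": 0,"z": 0,"spin": 0},{"x": 0,"y": 0,"z": 0,"spin": 0},{"x": 0,"y": 0,"z": 0,"spin": 0},{"x": 0,"y": 0,"z": 0,"spin": 0}]'

```text
time: 29.05
position: [0.4479, -0.2121, 0.2842]
eef_rot: [0.717, 0.698, -0.0, 0.0]
ft_force: [0.9, 0.8, -0.5]
finger_gap: 0.0538
grip_force: 0.0
```

```bash
python3 - <<'E'
from h import *
P=[shot('side')['color'].astype(float) for _ in range(8)]
r=np.s_[200:265,165:235]
print('still',[round(np.abs(p[r]-P[0][r]).mean(),2) for p in P[1:]])
def sh(a,b,x,y,w,h):
    g=lambda i:cv2.cvtColor(i[y:y+h,x:x+w],cv2.COLOR_BGR2GRAY).astype(np.float32)
    return np.round(cv2.phaseCorrelate(g(a),g(b),cv2.createHanningWindow((w,h),cv2.CV_32F)),2)
T=shot('top')['color'][:,:,::-1].copy();S=P[-1][:,:,::-1].astype(np.uint8)
t0=cv2.imread('pics/top0.png');s0=cv2.imread('pics/side0.png')
for n,b in(('base right',(205,130,35,100)),('dropper',(290,145,30,35)),('beaker',(330,142,32,36))): print('top',n,sh(t0,T,*b))
for n,b in(('column',(140,190,30,100)),('gate',(195,200,20,20)),('base',(130,255,130,80)),('dish',(180,275,55,35)),('dropper',(240,190,20,46)),('beaker',(258,188,22,34)),('tank',(300,215,50,60))): print('side',n,sh(s0,S,*b))
print(arm.state()['time'])
E
```

```text
still [np.float64(0.79), np.float64(0.79), np.float64(0.78), np.float64(0.78), np.float64(0.77), np.float64(0.77), np.float64(0.77)]Traceback (most recent call last):
  File "<stdin>", line 10, in <module>
  File "<stdin>", line 7, in sh
    return _wrapfunc(a, 'round', decimals=decimals, out=out)
    return _wrapit(obj, method, *args, **kwds)
    conv = _array_converter(obj)
ValueError: setting an array element with a sequence. The requested array has an inhomogeneous shape after 1 dimensions. The detected shape was (2,) + inhomogeneous part.
```

The hanger is still (frame differences are just noise), and the gate's pixels match their original position, so the stand hasn't shifted.

```bash
python3 -c "
from bench import arm
print(arm.hand_in())"
```

```text
the job is handed in; nothing more can be done
None
```

The hanger hangs still by its ring in the snap hook with the gate shut behind it, and I handed the job in at about 29.5 s; the stand looked unmoved and the robot touched no bystander as far as forces and pictures showed, though my final automated check for shifted bystanders crashed and I did not rerun it.

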